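# Put the tower piece away in the block chest with the locking lid stay

## Robot

A 6-joint arm with a two-finger parallel gripper is mounted at the origin on the work surface. World frame = base frame: x ahead of the robot, y to its left, z up, the work surface at z = 0. Lengths are in m, angles in rad, forces in N, time in s.
With the tool pointing down it reaches from about 0.375 to 0.925 m from the base axis. Payload 5.7 kg.
Tool frame: the origin (TCP) lies at the centre of the arm's flange, where the gripper is bolted on; the fingertips stand 182 mm ahead of it and the grasp point (between the pads) lies 163 mm ahead of it; z points along the fingers, y is the line along which they close (so a half turn about z gives the same grasp; the last joint's range is limited). The gripper opens to 88 mm and grips with 3 to 60 N. Pads are 20 mm wide; open, the fingers measure 115 mm over their backs; the gripper's body (75 mm by 178 mm) begins 61 mm behind the grasp point.
Start: joints at [-1.361, 0.359, 1.51, -0, 1.272, -0.115], TCP at [0.191, -0.569, 0.405] pointing down, gripper open.
Joint ranges: [-2.97, 2.97], [-1.01, 2.36], [0.21, 2.38], [-0.96, 4.11], [0.2, 2.71], [-2.98, 2.98]. Speed limits (rad/s): [2.39, 2.39, 3.14, 3.14, 3.14, 3.14].

## Interface

Orientations are given as a 3x3 rotation matrix whose columns are the frame's x, y, z axes.
In Python, from rig import env, vision gives the robot as it stands.
- The arm moves only by the tool drive_tool, never from a script. Its argument "moves" is a list of rows, each a list of 4 numbers: the shift along the tool's x, y, z scaled (see below), then the turn about the tool's z scaled (see below). A call has 1 to 12 rows; each row is the pose to reach, as a shift and turn from the pose commanded when the call began, along the tool's axes at that moment, turning the shorter way round; what a row does not reach only later rows make up. The controller multiplies each number of a shift by 25 cm and each number of a turn by pi rad. A row lasts 1/10 s, in which the tool goes at most 50 mm and 8.59 degrees, less where a joint would pass 70% of its speed; a pose out of reach is approached as far as the arm can. A call with a number of a shift or a turn outside -1 to 1 is refused whole. A call with a gripper value outside its range is refused whole. "claw" is the closure, from -1 (fully open) to 1 (shut), set as the call begins (left out, the last holds). The fingers move at their own pace and stop on an object; "force" is the grip in N (left out, the last holds). Time passes only in rows, so rows that repeat a pose let the fingers close. It gives the time, the measured TCP pose, the force, the opening and the grip force at its end, in the units of the state.
- env.read_state(): the state, without advancing time (a new reading comes with each control period).
- vision.read_camera(name): name is "scene" or "top" or "wrist"; returns (picture, depth): 384x512x3 uint8, red, green, blue; 384x512 float32, m along the optical axis (not along the pixel's ray), 0 where there is no reading.
- vision.camera_model(name): a dict with "K" (3x3 intrinsics, pixels), "camera_from_world" (4x4, takes a point from world to camera coordinates). Camera axes: x right, y down, z forward; pixel columns grow to the right and rows downward; lengths in m; the calibration is good to about 2 mm. The wrist camera is an equidistant fisheye: a pixel r from the principal point sees the ray r / f radians off the axis. A picture is of the moment at which its call begins: read the wrist's pose just before it. camera_model takes no time and is no camera call; for the wrist camera it gives the pose at the moment of the call.
- env.close_job(): hands the job in; it is judged then, once.
The state is a dict: "clock": time; "joint_pos": joint angles; "joint_vel": joint speeds; "joint_efforts": joint torques, N m; "eef_pos": TCP position; "orientation": TCP orientation; "ft_force": force on the tool from outside, world axes, zero at the start; "ft_torque": the same for the moment, N m; "opening": finger opening in m; "grasp_force": force on a finger pad.
Only numpy, scipy, OpenCV 4.12 (cv2) and the standard library are available. Lean on these libraries where they do the work, as an engineer would, in place of code of your own. Each camera call takes 0.05 s, during which the arm holds its last target. There are 200 camera calls.

## Task

Put the notched wooden tower piece away in the white block chest: raise the lid by its bar until the folding stay inside snaps over and holds the lid up with your hand off it, and without straining the stay. Stand the tower piece upright on the chest floor, clear of the stay, then break the stay at its elbow and lower the lid gently until it is fully shut, without letting it slam. Leave the cup, the clear tube and the toy truck where they are.

Things in the scene. Friction and masses are not known exactly. Their poses are not given: they have to be found in the camera images.
- chest: White open-topped wooden chest fixed on the bench, outside 200 mm deep (x) x 260 mm wide (y) x 100 mm high, walls and floor 10 mm thick. Origin: centre of its underside; x points from the front (bar side) to the hinge side, y to the end with the stay, z up. The stay works in a strip 70 to 120 mm from the middle at the +y end, hanging folded there when shut; the rest of the floor is free.
- lid (a joint): Opening angle of the lid, rad: 0 shut, grows as it opens. The stay locks at 1.31 to 1.52 rad, different every time (adjustable foot). At the lock angle the straight stay stops the lid: from there the pull at the bar rises about 1 N per mm, and over about 10 N strains the stay. Unlocked, hinge friction holds the lid above about 0.95 rad; below about 0.7 rad it falls and slams.
- lid_hinge (a point): Middle of the lid's hinge axis, level and parallel to the chest's y, 104 mm above the bench, 95 mm behind the chest's middle.
- lid_mid (a point): Middle of the lid board: white, about 0.5 kg, 12 mm thick, 270 mm wide, reaching from the hinge axis 200 mm to its front edge; its underside lies 4 mm below the hinge axis when shut.
- lid_bar (a point): Middle of the lid's pull bar: round wooden bar, 12 mm diameter, 120 mm long, parallel to the hinge, 235 mm from its axis, in the lid's plane; 29 mm of open space between bar and lid edge, 10 mm wide arms at the bar's ends. The bar turns in a light grip, so the gripper can point down through the whole swing. This frame turns with the lid.
- elbow_roller (a point): Middle of the grey roller on the stay's elbow: 14 mm diameter, 40 mm long, parallel to the hinge, 88 mm towards chest +y. Locked, it is 55 to 80 mm in front of the hinge axis and 25 to 38 mm above it, free in front and above. Push it towards the hinge and down, 45 degrees from vertical: it resists 2 to 6 N. Under 15 mm it springs back; 25 to 30 mm leaves it broken; further, fingers meet the lid.
- stay_elbow (a joint): Elbow angle of the stay, rad: about 0 (-0.2 to 0.2) folded, lid shut; 2.57 straight; 2.74 snapped over centre against its stop (locked). Two steel links of 59 mm; the upper is hinged under the lid 72 mm from the hinge axis, the lower at the chest rim. A weak spring pushes it towards locked; it snaps over once the lid has come to the stop and the pull on it is eased.
- stay_bush (a joint): Stretch of the rubber bush in the stay's upper pivot, m: 0 at rest, positive when the stay is pulled long (lid lifted against the straight stay), negative when it is squeezed (lid pushed down while locked). 15 N per mm along the stay; more than 3 mm either way is straining it.
- tower: Turned wooden tower piece standing on the bench: round, 44 mm diameter, 70 mm high, the top 14 mm cut into four battlements with notches between; 55 to 115 g. Origin: centre of its underside, z up.
- cup: Stainless steel cup, 74 mm across the rim, 85 mm high; leave alone. Origin: centre of its underside.
- tube: Clear plastic tube block standing on end, 48 mm diameter, 75 mm high, open through; leave alone. Origin: centre of its underside.
- truck: Orange toy dumper truck, 140 mm long, 74 mm wide, 75 mm high; leave alone. Origin: centre, on the bench under it.
Mind the look-alikes: they are no part of the job. What is shaped like the tower but orange or pink is not meant.

How it is judged:
On the way, in this order (a step that is already met when the one before it is completed fails the run):
1. the lid stands open on its locked stay with the hand off the lid and stay (value of joint stay_elbow above 2.66 rad and value of joint lid above 1.2 rad and contact force between each of the arm, the fingers and lid below 0.1 N), for 0.4 s.
2. the tower piece stands upright on the chest floor, let go, with the lid still locked open (value of joint stay_elbow above 2.66 rad and x of tower in the frame of chest between -0.065 and 0.065 m and y of tower in the frame of chest between -0.105 and 0.07 m and z of tower in the frame of chest below 0.02 m and angle between tower's own z axis and vertical below 0.3 rad and contact force between the fingers and tower below 0.1 N and linear speed of tower below 0.03 m/s), for 0.2 s.
3. the stay has been broken at its elbow while the lid still stands well open (value of joint stay_elbow below 2.2 rad and value of joint lid above 0.75 rad), for 0.1 s.
At the end, for the whole second after the job is handed in: The lid is shut (within 0.03 rad), the tower piece stands upright (within 0.3 rad) on the chest floor inside and clear of the stay strip, at rest (value of joint lid below 0.03 rad and x of tower in the frame of chest between -0.065 and 0.065 m and y of tower in the frame of chest between -0.105 and 0.07 m and z of tower in the frame of chest below 0.02 m and angle between tower's own z axis and vertical below 0.3 rad and linear speed of tower below 0.02 m/s); the robot touches nothing.
It fails at once if the lid slams: it moves shut faster than 1.5 rad/s in the last 0.5 rad (value of joint lid below 0.5 rad and velocity of joint lid below -1.5 rad/s).
It fails at once if the stay is strained: its bush is stretched or squeezed by more than 3 mm (value of joint stay_bush above 0.003 m or value of joint stay_bush below -0.003 m).
It fails at once if the steel cup is moved more than 3 cm or tipped over (distance of cup from where it was at the start of the episode above 0.03 m or angle between cup's own z axis and vertical above 0.6 rad).
It fails at once if the clear tube is moved more than 3 cm or tipped over (distance of tube from where it was at the start of the episode above 0.03 m or angle between tube's own z axis and vertical above 0.6 rad).
It fails at once if the toy truck is moved more than 3 cm or tipped over (distance of truck from where it was at the start of the episode above 0.03 m or angle between truck's own z axis and vertical above 0.6 rad).
It also fails if it takes over 72 s, if anything falls off the work surface, if the arm or the gripper's body presses on something with over 40 N, if the wrist force passes 120 N, or if a joint passes its speed limit or range.

## Working session

There is one attempt and no reset: what is moved stays moved. The work goes in short steps, Python scripts to look and compute and a tool call to move; the robot and the scene stay as the last step left them, time stands still between calls to the robot, and variables do not carry over. Pictures are saved under pics/ and viewed, at most 10 in all, crops included, and the job is handed in when it is done.

Besides the shell and the picture viewer there is one more tool, called after "Emit:" in YAML: its name, and indented under it one key for each argument. drive_tool: Moves the arm, as the interface text tells. Its arguments: {"type":"object","properties":{"moves":{"type":"array"},"claw":{"type":"number"},"force":{"type":"number"}},"required":["moves"]}

```bash
ls; mkdir -p pics; cat > h.py <<'E'
import numpy as np, cv2
from rig import env, vision
def shot(n):
    m=vision.camera_model(n); rgb,d=vision.read_camera(n); return rgb,d,m
def cloud(d,m):
    K=np.array(m["K"]);T=np.linalg.inv(np.array(m["camera_from_world"]))
    v,u=np.mgrid[:d.shape[0],:d.shape[1]]
    P=np.stack([(u-K[0,2])/K[0,0]*d,(v-K[1,2])/K[1,1]*d,d],-1)
    W=P@T[:3,:3].T+T[:3,3]; W[d==0]=np.nan; return W
E
python3 - <<'E'
from h import *
ims=[]
for n in ("scene","top"):
    rgb,d,m=shot(n); np.savez(f"{n}.npz",rgb=rgb,d=d,K=m["K"],T=m["camera_from_world"])
    cv2.imwrite(f"pics/{n}0.png",rgb[:,:,::-1]); print(n,m["K"],m["camera_from_world"],(d>0).mean())
print(env.read_state())
E
```

```text
pics
scene [[418.17179798   0.         257.18723261]
 [  0.         418.17179798 192.93439341]
 [  0.           0.           1.        ]] [[ 0.80934262  0.5871243  -0.01579831 -0.4250561 ]
 [ 0.48055106 -0.67741883 -0.55693304 -0.22150212]
 [-0.337691    0.44315775 -0.83040713  1.4676768 ]
 [ 0.          0.          0.          1.        ]] 0.9957529703776041
top [[373.75053021   0.         253.18047773]
 [  0.         373.75053021 193.18092776]
 [  0.           0.           1.        ]] [[ 0.01947072 -0.99967877 -0.01622481 -0.0081537 ]
 [-0.99137024 -0.01719966 -0.12995854  0.570317  ]
 [ 0.12963773  0.01861518 -0.99138667  1.11224863]
 [ 0.          0.          0.          1.        ]] 0.9961649576822916
{'clock': 0.1, 'joint_pos': array([-1.36109876e+00,  3.59421754e-01,  1.51127967e+00, -2.56096056e-05,
        1.27250314e+00, -1.15115599e-01]), 'joint_vel': array([ 6.20415766e-06, -3.44438341e-03, -2.85998069e-03, -1.86475363e-04,
       -6.93465375e-05,  6.38598765e-05]), 'joint_efforts': array([ 6.78890938e-04, -5.16355348e+01, -2.71407616e+01,  6.76123844e-02,
        2.77130201e-02, -2.64253720e-05]), 'eef_pos': array([ 0.19139374, -0.56833016,  0.40391704]), 'orientation': array([[ 9.47707988e-01,  3.19138590e-01, -3.59483554e-04],
       [ 3.19138752e-01, -9.47706699e-01,  1.57150057e-03],
       [ 1.60841503e-04, -1.60404877e-03, -9.99998701e-01]]), 'ft_force': array([ 0.24909939, -0.05731248, -0.92496478]), 'ft_torque': array([0.02564073, 0.0103751 , 0.03359612]), 'grasp_force': 0.0, 'opening': 0.08771402640877271}
```

View pics/scene0.png

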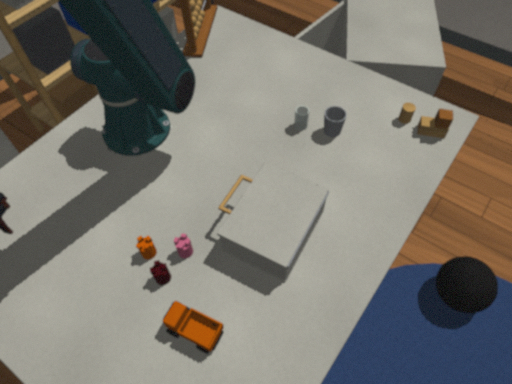

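View pics/top0.png

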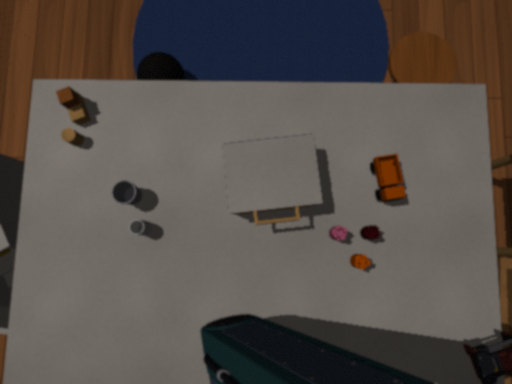

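The scene picture shows three tower-like pieces: orange at (146,247), pink at (183,245) and dark red at (160,272). The top picture has them at (361,261), (340,233) and (371,232). A plain wooden round stands far off at top (72,136). The dark red piece fits because it is not orange or pink and looks notched. I'll confirm it in a crop and measure.

```bash
python3 - <<'E'
from h import *
s=np.load("scene.npz");t=np.load("top.npz")
a=cv2.resize(s["rgb"][225:295,125:225],None,fx=4,fy=4,interpolation=2)
b=cv2.resize(t["rgb"][215:275,325:390],(400,369),interpolation=2)
c=cv2.resize(s["rgb"][95:135,390:460],(400,228),interpolation=2)
o=np.zeros((600,800,3),np.uint8);o[:280,:400]=a;o[:369,400:]=b;o[300:528,:400]=c
cv2.imwrite("pics/crop.png",o[:,:,::-1])
Wt=cloud(t["d"],dict(K=t["K"],camera_from_world=t["T"]));Ws=cloud(s["d"],dict(K=s["K"],camera_from_world=s["T"]))
for nm,W,z in(("top",Wt,t),("scene",Ws,s)):
    hsv=cv2.cvtColor(z["rgb"],cv2.COLOR_RGB2HSV)
    H=W[...,2]
    mask=((H>.02)&(H<.13)&(W[...,0]>.2)&(W[...,0]<1.1)&(abs(W[...,1])<.6)).astype(np.uint8)
    n,l,st,ce=cv2.connectedComponentsWithStats(mask)
    for i in range(1,n):
        if st[i,4]<25: continue
        P=W[l==i];hi=P[P[:,2]>np.nanpercentile(P[:,2],90)-.008]
        print(nm,st[i],ce[i].round(),np.median(hsv[l==i],0),"max z",np.nanpercentile(P[:,2],95).round(3),"ctr",hi.mean(0).round(3),"rng",np.percentile(P,2,axis=0).round(3),np.percentile(P,98,axis=0).round(3),"rect",[np.round(q,3) for q in cv2.minAreaRect((hi[:,:2]).astype(np.float32))])
E
```

```text
top [ 60  87  28  37 626] [ 73. 105.] [ 15.  161.5  67. ] max z 0.091 ctr [0.856 0.581 0.089] rng [0.794 0.544 0.022] [0.883 0.596 0.092] rect [array([0.858, 0.585]), array([0.047, 0.044]), np.float64(20.784)]
top [ 62 128  20  17 240] [ 71. 136.] [ 16.5 143.  110. ] max z 0.062 ctr [0.74  0.579 0.059] rng [0.719 0.558 0.022] [0.759 0.598 0.063] rect [array([0.74 , 0.578]), array([0.043, 0.043]), np.float64(71.53)]
top [ 222  134  101   91 6965] [272. 176.] [ 15.  25. 111.] max z 0.115 ctr [ 0.614 -0.052  0.111] rng [ 0.488 -0.182  0.105] [0.723 0.078 0.116] rect [array([ 0.601, -0.054]), array([0.25 , 0.271]), np.float64(7.416)]
top [ 371  154   35   49 1212] [388. 178.] [ 12. 255.  92.] max z 0.076 ctr [ 0.58  -0.416  0.073] rng [ 0.556 -0.443  0.025] [ 0.69  -0.368  0.077] rect [array([ 0.622, -0.41 ]), array([0.135, 0.066]), np.float64(9.193)]
top [112 180  29  25 418] [125. 192.] [135.  10.  32.] max z 0.086 ctr [0.562 0.388 0.083] rng [0.528 0.351 0.023] [0.594 0.419 0.087] rect [array([0.562, 0.386]), array([0.073, 0.071]), np.float64(72.897)]
top [129 219  22  17 234] [139. 2
[... 2060 characters left out ...]
([0.039, 0.039]), np.float64(74.702)]
scene [136 235  20  22 301] [146. 245.] [ 13. 230. 137.] max z 0.073 ctr [ 0.372 -0.317  0.07 ] rng [ 0.352 -0.337  0.022] [ 0.393 -0.298  0.074] rect [array([ 0.371, -0.317]), array([0.039, 0.04 ]), np.float64(33.158)]
scene [150 260  20  23 315] [160. 271.] [173. 165.  56.] max z 0.072 ctr [ 0.458 -0.349  0.07 ] rng [ 0.44  -0.37   0.023] [ 0.479 -0.331  0.073] rect [array([ 0.457, -0.349]), array([0.039, 0.038]), np.float64(9.413)]
scene [ 163  300   61   53 1809] [193. 326.] [ 14. 237. 150.] max z 0.077 ctr [ 0.585 -0.415  0.074] rng [ 0.561 -0.446  0.026] [ 0.694 -0.369  0.078] rect [array([ 0.623, -0.407]), array([0.137, 0.065]), np.float64(9.071)]
```

View pics/crop.png

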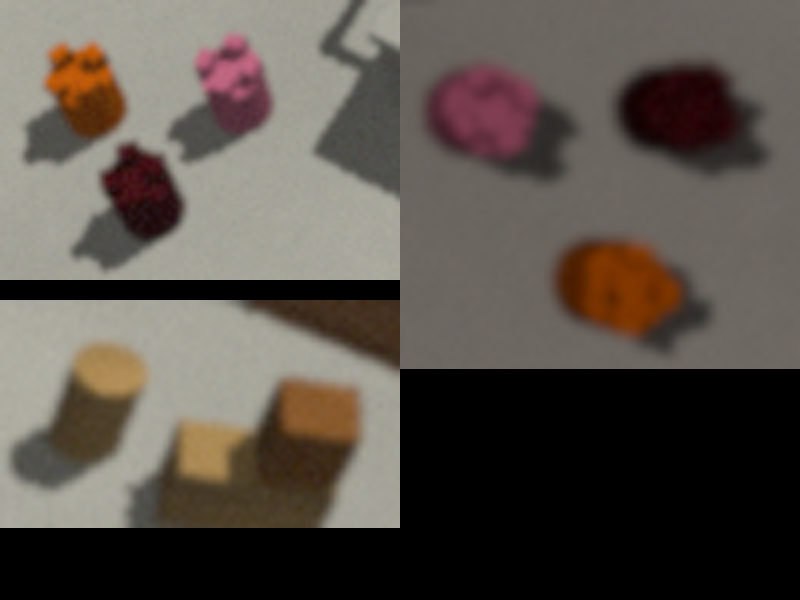

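The crop confirms three notched pieces: orange, pink and dark red at scene (160,272). The far wooden round has no notches. The dark red one is the target, at about (0.457,-0.351). Next I fit the lid and bar.

```bash
python3 - <<'E'
from h import *
for nm in("top","scene"):
    z=np.load(nm+".npz");W=cloud(z["d"],dict(K=z["K"],camera_from_world=z["T"]))
    hsv=cv2.cvtColor(z["rgb"],cv2.COLOR_RGB2HSV)
    box=(W[...,0]>.4)&(W[...,0]<.8)&(W[...,1]>-.22)&(W[...,1]<.12)&(W[...,2]>.085)&(W[...,2]<.13)
    bar=box&(hsv[...,1]>70)&(hsv[...,0]<25)&(W[...,0]<.55); lid=box&(hsv[...,1]<60)&(W[...,2]>.1)
    B=W[bar];L=W[lid]
    rl=cv2.minAreaRect(L[:,:2].astype(np.float32)); print(nm,"lid",rl,"z",np.median(L[:,2]),lid.sum())
    # front row of bar
    th=np.deg2rad(7.4)
    for _ in range(3):
        ex=np.array([np.cos(th),np.sin(th)]);ey=np.array([-ex[1],ex[0]])
        bx=B[:,:2]@ex;by=B[:,:2]@ey; k=bx<np.percentile(bx,3)+.016
        p=np.polyfit(by[k],bx[k],1); th-=p[0]
    print(" bar th",np.rad2deg(th),"x mean",bx[k].mean(),"y rng",by[k].min(),by[k].max(),"z",np.median(B[k,2]),np.percentile(B[k,2],90),k.sum())
    lx=L[:,:2]@ex;ly=L[:,:2]@ey
    for q in(0.5,2,98,99.5): print("  lid pct",q,np.percentile(lx,q).round(4),np.percentile(ly,q).round(4))
    c=(np.percentile(by[k],1)+np.percentile(by[k],99))/2; print("  bar mid world",ex*bx[k].mean()+ey*c, "lidmid y",(np.percentile(ly,.5)+np.percentile(ly,99.5))/2,"bar y",c)
E
```

```text
top lid ((0.6020181179046631, -0.053886860609054565), (0.25069019198417664, 0.2707885205745697), 7.311354637145996) z 0.11148134948044652 6586
 bar th 7.452388993936434 x mean 0.471456595515792 y rng -0.19466955964619131 -0.06716276853668672 z 0.11076067321386618 0.11312697135293455 185
  lid pct 0.5 0.5058 -0.2647
  lid pct 2 0.5088 -0.2606
  lid pct 98 0.7087 -0.002
  lid pct 99.5 0.7131 0.0021
  bar mid world [ 0.48444503 -0.06859038] lidmid y -0.1312898436297238 bar y -0.13084459301571222
scene lid ((0.6026724576950073, -0.05017712712287903), (0.24935930967330933, 0.27290070056915283), 7.384798526763916) z 0.11303955432081148 6613
 bar th 7.3822014631762585 x mean 0.4738472437421623 y rng -0.19264394069149704 -0.06529918631692296 z 0.11191503294809768 0.11451787782475284 172
  lid pct 0.5 0.508 -0.2618
  lid pct 2 0.5111 -0.2605
  lid pct 98 0.7124 0.001
  lid pct 99.5 0.7151 0.0059
  bar mid world [ 0.4864228  -0.06649403] lidmid y -0.1279082154429145 bar y -0.12844214593924752
```

```bash
cat >> h.py <<'E'
TH=np.deg2rad(7.4);EX=np.array([np.cos(TH),np.sin(TH)]);EY=np.array([-EX[1],EX[0]])
C=np.array([.6125,-.1296]) # chest centre in EX,EY coords
def ch(x,y): # chest xy -> world xy
    return EX*(x+C[0])+EY*(y+C[1])
def to(p,phi=None,s=None):
    "scaled shift from current pose to TCP world p, and turn to tool-x yaw phi deg"
    s=s or env.read_state();R=s["orientation"];d=R.T@(np.array(p)-s["eef_pos"])
    f=np.rad2deg(np.arctan2(R[1,0],R[0,0]));t=0 if phi is None else -(((phi-f)+180)%360-180)/180
    print("move",(d*4).round(3),"turn",round(t,3),"dist",np.linalg.norm(d).round(3),"| pose",s["eef_pos"].round(4),"yaw",f.round(2),"F",s["ft_force"].round(2),"t",round(s["clock"],2),"open",round(s["opening"],4),"q",s["joint_pos"].round(2))
E
```

Emit:
drive_tool:
  moves:
    - [0.88,-0.76,0.04,-0.438]
    - [0.88,-0.76,0.04,-0.438]
    - [0.88,-0.76,0.04,-0.438]
    - [0.88,-0.76,0.04,-0.438]
    - [0.88,-0.76,0.04,-0.438]
    - [0.88,-0.76,0.04,-0.438]
    - [0.88,-0.76,0.04,-0.438]
    - [0.88,-0.76,0.04,-0.438]
    - [0.88,-0.76,0.04,-0.438]
    - [0.88,-0.76,0.04,-0.438]
    - [0.88,-0.76,0.04,-0.438]
    - [0.88,-0.76,0.04,-0.438]
  claw: 0.3
  force: 10

```text
clock: 1.3
eef_pos: [0.3392, -0.3184, 0.3945]
orientation: [[-0.127, 0.992, -0.0], [0.992, 0.127, 0.0], [0.0, -0.0, -1.0]]
ft_force: [-0.1, 0.6, 0.1]
opening: 0.0306
grasp_force: 0.0
```

```bash
python3 -c "
from h import *
to([*ch(-.14,0),.34],97.4)"
```

```text
move [0.921 0.706 0.218] turn -0.001 dist 0.295 | pose [ 0.3392 -0.3184  0.3945] yaw 97.27 F [-0.1   0.58  0.06] t 1.3 open 0.0306 q [-0.9   0.17  1.8   0.    1.16 -1.03]
```

Emit:
drive_tool:
  moves:
    - [0.92,0.706,0.218,0]
    - [0.92,0.706,0.218,0]
    - [0.92,0.706,0.218,0]
    - [0.921,0.706,0.218,-0.001]
    - [0.921,0.706,0.218,-0.001]
    - [0.921,0.706,0.218,-0.001]
    - [0.921,0.706,0.218,-0.001]
    - [0.921,0.706,0.218,-0.001]
    - [0.921,0.706,0.218,-0.001]

```text
clock: 2.2
eef_pos: [0.4841, -0.068, 0.3403]
orientation: [[-0.131, 0.991, -0.0], [0.991, 0.131, -0.0], [-0.0, -0.0, -1.0]]
ft_force: [-0.0, -0.3, -0.2]
opening: 0.0306
grasp_force: 0.0
```

```bash
python3 -c "
from h import *
to([*ch(-.14,0),.269],97.4)
rgb,d,m=shot('wrist');print(m['K'],m['camera_from_world']);cv2.imwrite('pics/w1.png',rgb[:,:,::-1])
c=np.linalg.inv(m['camera_from_world']);print(c.round(3))"
```

```text
move [0.001 0.005 0.285] turn 0.001 dist 0.071 | pose [ 0.4841 -0.068   0.3403] yaw 97.55 F [-0.01 -0.31 -0.18] t 2.2 open 0.0306 q [-0.28  0.27  1.82 -0.    1.04 -0.41]
[[297.31863964   0.         253.12864239]
 [  0.         297.31863964 193.16765488]
 [  0.           0.           1.        ]] [[ 0.99137084  0.13107581 -0.00173116 -0.47079938]
 [ 0.12561767 -0.94614849  0.29836763 -0.14160619]
 [ 0.03747085 -0.29601043 -0.95444945  0.29102056]
 [ 0.          0.          0.          1.        ]]
[[ 0.991  0.126  0.037  0.474]
 [ 0.131 -0.946 -0.296  0.014]
 [-0.002  0.298 -0.954  0.319]
 [ 0.     0.     0.     1.   ]]
```

View pics/w1.png

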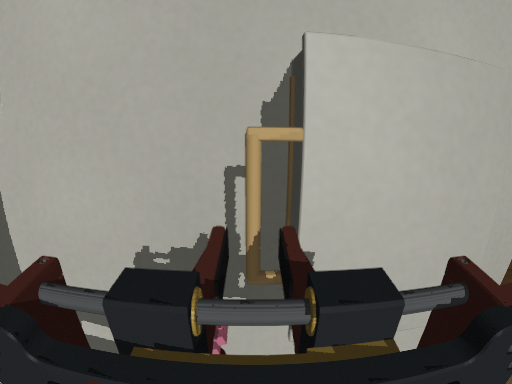

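The wrist view shows the bar (columns 246–261) centred between the fingertips (222 and 288), with the right finger over the gap before the lid edge (303). Descending.

Emit:
drive_tool:
  moves:
    - [0.0,0.004,0.15,0.001]
    - [0.0,0.004,0.22,0.001]
    - [0.0,0.004,0.285,0.001]
    - [0.0,0.004,0.285,0.001]

```text
clock: 2.65
eef_pos: [0.4841, -0.0683, 0.2675]
orientation: [[-0.127, 0.992, -0.004], [0.992, 0.127, 0.001], [0.001, -0.003, -1.0]]
ft_force: [-0.4, -0.3, -0.5]
opening: 0.0305
grasp_force: 0.0
```

Emit:
drive_tool:
  moves:
    - [0,0,0,0]
    - [0,0,0,0]
    - [0,0,0,0]
    - [0,0,0,0]
  claw: 1
  force: 10

```text
clock: 3.05
eef_pos: [0.4841, -0.0675, 0.2696]
orientation: [[-0.13, 0.991, -0.003], [0.991, 0.13, -0.001], [-0.001, -0.003, -1.0]]
ft_force: [-5.9, -3.7, 4.6]
opening: 0.0113
grasp_force: 10.0
```

```bash
python3 -c "
from h import *
s=env.read_state();to([*ch(-.14,0),.269],97.4,s);print(s['eef_pos'][:2]@EX,s['eef_pos'][:2]@EY)
r=.235
for a in np.arange(0,1.55,.1): print(a.round(2),(r*(1-np.cos(a))*4).round(3),(-r*np.sin(a)*4).round(3))"
```

```text
move [-0.001  0.004  0.002] turn 0.0 dist 0.001 | pose [ 0.4841 -0.0675  0.2696] yaw 97.48 F [-5.91 -3.72  4.59] t 3.05 open 0.0113 q [-0.28  0.38  1.89 -0.    0.87 -0.41]
0.47140959468397386 -0.1293005348694483
0.0 0.0 -0.0
0.1 0.005 -0.094
0.2 0.019 -0.187
0.3 0.042 -0.278
0.4 0.074 -0.366
0.5 0.115 -0.451
0.6 0.164 -0.531
0.7 0.221 -0.606
0.8 0.285 -0.674
0.9 0.356 -0.736
1.0 0.432 -0.791
1.1 0.514 -0.838
1.2 0.599 -0.876
1.3 0.689 -0.906
1.4 0.78 -0.926
1.5 0.874 -0.938
```

Emit:
drive_tool:
  moves:
    - [0,0.005,-0.094,0]
    - [0,0.019,-0.187,0]
    - [0,0.042,-0.278,0]
    - [0,0.074,-0.366,0]
    - [0,0.115,-0.451,0]
    - [0,0.164,-0.531,0]

```text
clock: 3.65
eef_pos: [0.5244, -0.0621, 0.403]
orientation: [[-0.13, 0.992, -0.004], [0.992, 0.13, -0.002], [-0.001, -0.004, -1.0]]
ft_force: [-3.1, -2.7, -1.4]
opening: 0.0117
grasp_force: 10.0
```

```bash
python3 -c "
from h import *
to([*ch(-.14,0),.269],97.4)
rgb,d,m=shot('scene');cv2.imwrite('pics/s1.png',rgb[:,:,::-1])"
```

```text
move [-0.001 -0.156  0.537] turn 0.0 dist 0.14 | pose [ 0.5244 -0.0621  0.403 ] yaw 97.45 F [-3.14 -2.75 -1.43] t 3.65 open 0.0117 q [-0.25  0.26  1.66 -0.    1.22 -0.38]
```

View pics/s1.png

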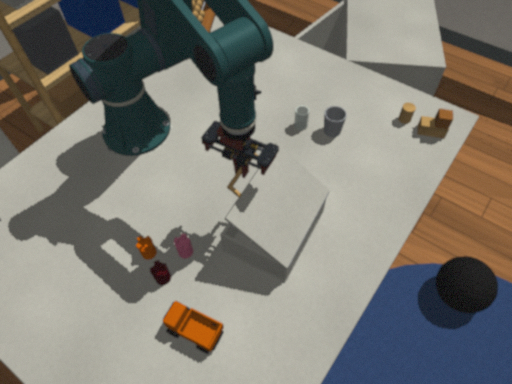

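The lid is following, with the bar gripped (scene 237,180). Continuing to 1.2 rad.

Emit:
drive_tool:
  moves:
    - [0,0.057,-0.075,0]
    - [0,0.121,-0.143,0]
    - [0,0.192,-0.205,0]
    - [0,0.268,-0.26,0]
    - [0,0.309,-0.285,0]
    - [0,0.35,-0.307,0]
    - [0,0.393,-0.327,0]
    - [0,0.435,-0.345,0]
    - [0,0.435,-0.345,0]
    - [0,0.435,-0.345,0]

```text
clock: 4.7
eef_pos: [0.634, -0.0477, 0.4902]
orientation: [[-0.13, 0.992, 0.003], [0.992, 0.13, -0.001], [-0.001, 0.003, -1.0]]
ft_force: [-1.5, -1.1, 6.3]
opening: 0.0117
grasp_force: 10.0
```

```bash
python3 -c "
from h import *
to([*ch(-.14,0),.269],97.4)
r=.94
for a in np.arange(1.2,1.56,.02): print(a.round(2),(r*(np.cos(1.2)-np.cos(a))).round(3),(-r*(np.sin(a)-np.sin(1.2))).round(3))"
```

```text
move [-0.001 -0.603  0.883] turn 0.0 dist 0.267 | pose [ 0.634  -0.0477  0.4902] yaw 97.45 F [-1.47 -1.08  6.35] t 4.7 open 0.0117 q [-0.18  0.35  1.31 -0.    1.48 -0.31]
1.2 0.0 -0.0
1.22 0.018 -0.007
1.24 0.035 -0.013
1.26 0.053 -0.019
1.28 0.071 -0.024
1.3 0.089 -0.03
1.32 0.107 -0.034
1.34 0.126 -0.039
1.36 0.144 -0.043
1.38 0.162 -0.047
1.4 0.181 -0.05
1.42 0.199 -0.053
1.44 0.218 -0.056
1.46 0.237 -0.058
1.48 0.255 -0.06
1.5 0.274 -0.062
1.52 0.293 -0.063
1.54 0.312 -0.063
1.56 0.33 -0.064
```

Emit:
drive_tool:
  moves:
    - [0,0.018,-0.009,0]
    - [0,0.035,-0.016,0]
    - [0,0.053,-0.022,0]
    - [0,0.071,-0.028,0]
    - [0,0.071,-0.028,0]
    - [0,0.071,-0.028,0]

```text
clock: 5.3
eef_pos: [0.6524, -0.0455, 0.4959]
orientation: [[-0.13, 0.992, 0.002], [0.992, 0.13, -0.0], [-0.001, 0.002, -1.0]]
ft_force: [-0.3, -1.8, 5.5]
opening: 0.0114
grasp_force: 10.0
```

Emit:
drive_tool:
  moves:
    - [0,0.009,-0.003,0]
    - [0,0.018,-0.006,0]
    - [0,0.018,-0.006,0]
    - [0,0.018,-0.006,0]

```text
clock: 5.7
eef_pos: [0.6565, -0.0449, 0.4969]
orientation: [[-0.13, 0.992, 0.001], [0.992, 0.13, -0.0], [-0.001, 0.001, -1.0]]
ft_force: [-2.2, -2.3, 5.1]
opening: 0.0112
grasp_force: 10.0
```

Emit:
drive_tool:
  moves:
    - [0,0.009,-0.002,0]
    - [0,0.018,-0.005,0]
    - [0,0.018,-0.005,0]
    - [0,0.018,-0.005,0]

```text
clock: 6.1
eef_pos: [0.661, -0.0444, 0.498]
orientation: [[-0.13, 0.992, 0.001], [0.992, 0.13, -0.0], [-0.001, 0.001, -1.0]]
ft_force: [0.1, -2.8, 5.1]
opening: 0.0117
grasp_force: 10.0
```

Emit:
drive_tool:
  moves:
    - [0,0.006,-0.002,0]
    - [0,0.012,-0.003,0]
    - [0,0.012,-0.003,0]
    - [0,0.012,-0.003,0]

```text
clock: 6.5
eef_pos: [0.6638, -0.044, 0.4986]
orientation: [[-0.13, 0.992, 0.001], [0.992, 0.13, -0.0], [-0.001, 0.001, -1.0]]
ft_force: [-0.5, -5.4, 4.3]
opening: 0.0115
grasp_force: 10.0
```

Emit:
drive_tool:
  moves:
    - [0,0.008,-0.002,0]
    - [0,0.016,-0.004,0]
    - [0,0.016,-0.004,0]
    - [0,0.016,-0.004,0]

```text
clock: 6.9
eef_pos: [0.6677, -0.0434, 0.4993]
orientation: [[-0.13, 0.992, 0.001], [0.992, 0.13, -0.0], [-0.0, 0.001, -1.0]]
ft_force: [0.3, -5.1, 2.9]
opening: 0.0111
grasp_force: 10.0
```

Emit:
drive_tool:
  moves:
    - [0,0.006,-0.001,0]
    - [0,0.012,-0.002,0]
    - [0,0.012,-0.002,0]
    - [0,0.012,-0.002,0]

```text
clock: 7.3
eef_pos: [0.6706, -0.043, 0.4999]
orientation: [[-0.13, 0.992, 0.0], [0.992, 0.13, -0.0], [-0.0, 0.0, -1.0]]
ft_force: [-0.1, -5.3, 3.3]
opening: 0.0116
grasp_force: 10.0
```

Emit:
drive_tool:
  moves:
    - [0,0.008,-0.001,0]
    - [0,0.016,-0.003,0]
    - [0,0.016,-0.003,0]
    - [0,0.016,-0.003,0]

```text
clock: 7.7
eef_pos: [0.6746, -0.0425, 0.5006]
orientation: [[-0.13, 0.992, 0.001], [0.992, 0.13, -0.0], [-0.0, 0.001, -1.0]]
ft_force: [-0.6, -4.5, 2.9]
opening: 0.012
grasp_force: 10.0
```

Emit:
drive_tool:
  moves:
    - [0,0.006,-0.001,0]
    - [0,0.012,-0.002,0]
    - [0,0.012,-0.002,0]
    - [0,0.012,-0.002,0]

```text
clock: 8.1
eef_pos: [0.6776, -0.0422, 0.501]
orientation: [[-0.129, 0.992, 0.0], [0.992, 0.129, -0.0], [-0.0, 0.0, -1.0]]
ft_force: [0.1, -4.9, 2.5]
opening: 0.0116
grasp_force: 10.0
```

Emit:
drive_tool:
  moves:
    - [0,0.008,-0.001,0]
    - [0,0.016,-0.002,0]
    - [0,0.016,-0.002,0]
    - [0,0.016,-0.002,0]

```text
clock: 8.5
eef_pos: [0.6817, -0.0417, 0.5016]
orientation: [[-0.129, 0.992, 0.001], [0.992, 0.129, -0.0], [-0.0, 0.001, -1.0]]
ft_force: [1.1, -5.2, 2.2]
opening: 0.0117
grasp_force: 10.0
```

Emit:
drive_tool:
  moves:
    - [0,0.006,-0.001,0]
    - [0,0.012,-0.001,0]
    - [0,0.012,-0.001,0]
    - [0,0.012,-0.001,0]

```text
clock: 8.9
eef_pos: [0.6848, -0.0412, 0.502]
orientation: [[-0.129, 0.992, 0.001], [0.992, 0.129, -0.0], [-0.0, 0.001, -1.0]]
ft_force: [0.4, -5.1, 3.5]
opening: 0.0116
grasp_force: 10.0
```

Emit:
drive_tool:
  moves:
    - [0,0.008,-0.001,0]
    - [0,0.016,-0.001,0]
    - [0,0.016,-0.001,0]
    - [0,0.016,-0.001,0]

```text
clock: 9.3
eef_pos: [0.6881, -0.0408, 0.5023]
orientation: [[-0.129, 0.992, -0.001], [0.992, 0.129, -0.0], [-0.0, -0.001, -1.0]]
ft_force: [-2.6, -6.2, 4.7]
opening: 0.0116
grasp_force: 10.0
```

Emit:
drive_tool:
  moves:
    - [0,0.006,-0.001,0]
    - [0,0.012,-0.001,0]
    - [0,0.012,-0.001,0]
    - [0,0.012,-0.001,0]

```text
clock: 9.7
eef_pos: [0.6905, -0.0405, 0.5025]
orientation: [[-0.129, 0.992, -0.002], [0.992, 0.129, -0.001], [-0.0, -0.002, -1.0]]
ft_force: [-3.4, -6.4, 6.7]
opening: 0.0118
grasp_force: 10.0
```

Emit:
drive_tool:
  moves:
    - [0,0.004,0,0]
    - [0,0.004,0,0]
    - [0,0.004,0,0]

```text
clock: 10.0
eef_pos: [0.6913, -0.0404, 0.5025]
orientation: [[-0.129, 0.992, -0.003], [0.992, 0.129, -0.001], [-0.0, -0.003, -1.0]]
ft_force: [-4.8, -5.9, 6.7]
opening: 0.0116
grasp_force: 10.0
```

Emit:
drive_tool:
  moves:
    - [0,-0.004,0,0]
    - [0,-0.008,0,0]
    - [0,-0.012,0,0]
    - [0,-0.016,0,0]
    - [0,-0.018,0,0]
    - [0,-0.018,0,0]
    - [0,-0.018,0,0]
    - [0,-0.018,0,0]

```text
clock: 10.8
eef_pos: [0.6876, -0.0409, 0.5021]
orientation: [[-0.129, 0.992, -0.001], [0.992, 0.129, -0.0], [-0.0, -0.001, -1.0]]
ft_force: [-1.8, -5.5, 2.7]
opening: 0.0116
grasp_force: 10.0
```

Emit:
drive_tool:
  moves:
    - [0,0,0,0]
    - [0,0,0,0]
    - [0,0,0,0]
  claw: 0.2

```text
clock: 11.1
eef_pos: [0.6878, -0.0399, 0.5017]
orientation: [[-0.13, 0.991, -0.001], [0.991, 0.13, 0.002], [0.002, -0.001, -1.0]]
ft_force: [-0.3, -0.1, -0.2]
opening: 0.0323
grasp_force: 0.0
```

Emit:
drive_tool:
  moves:
    - [0,0,-0.08,0]
    - [0,0,-0.2,0]
    - [0,-0.4,-0.2,0]
    - [0,-0.8,-0.2,0]
    - [0,-0.8,-0.2,0]
    - [0,-0.8,-0.2,0]
    - [0,-0.8,-0.2,0]
    - [0,-0.8,-0.2,0]
    - [0,-0.8,-0.2,0]

```text
clock: 12.0
eef_pos: [0.4906, -0.0664, 0.5528]
orientation: [[-0.13, 0.992, 0.002], [0.992, 0.13, 0.0], [0.0, 0.002, -1.0]]
ft_force: [-0.0, 1.0, -0.5]
opening: 0.0352
grasp_force: 0.0
```

```bash
python3 - <<'E'
from h import *
to([.457,-.351,.30],7.4)
ims=[]
for n in("scene","top"):
    rgb,d,m=shot(n);np.savez(n+"1.npz",rgb=rgb,d=d,K=m["K"],T=m["camera_from_world"])
    W=cloud(d,m)
    xc=W[...,:2]@EX-C[0];yc=W[...,:2]@EY-C[1]
    k=(abs(yc)<.14)&(xc>-.0)&(xc<.12)&(W[...,2]>.15)&(W[...,2]<.30)
    if k.sum()>50:
        p=np.polyfit(W[...,2][k],xc[k],1);print(n,k.sum(),"lid angle",np.arctan2(1,-p[0]),"x at hinge z",np.polyval(p,.104))
    ims.append(cv2.resize(rgb[100:300,150:380],(400,348),interpolation=2))
cv2.imwrite("pics/open.png",np.hstack(ims)[:,:,::-1])
E
```

```text
move [-1.111 -0.283  1.011] turn 0.5 dist 0.382 | pose [ 0.4906 -0.0664  0.5528] yaw 97.47 F [-0.02  0.98 -0.48] t 12.0 open 0.0352 q [-0.27  0.1   1.5   0.    1.55 -0.4 ]
scene 2072 lid angle 1.428234808324595 x at hinge z 0.101665442223039
top 760 lid angle 1.4858216455549542 x at hinge z 0.08074276538426405
```

View pics/open.png

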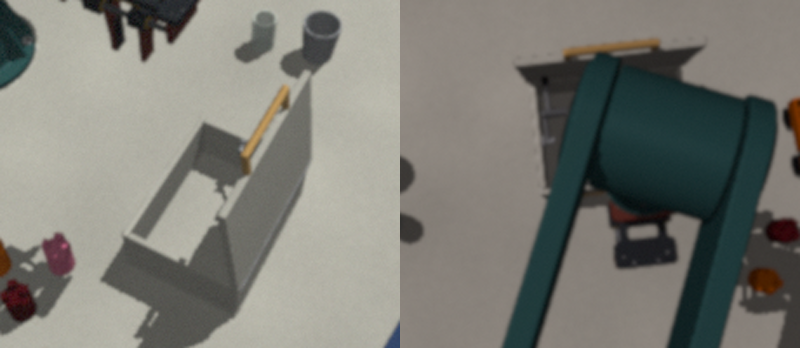

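The lid stands by itself at about 1.43 rad, with the stay visible at the +y end (crop 548,112). I'll move to the tower, then check the stay with the view clear.

Emit:
drive_tool:
  moves:
    - [-0.9,-0.24,0.4,0.5]
    - [-0.9,-0.24,0.4,0.5]
    - [-0.9,-0.24,0.4,0.5]
    - [-0.9,-0.24,0.4,0.5]
    - [-0.9,-0.24,0.4,0.5]
    - [-0.9,-0.24,0.4,0.5]
    - [-0.9,-0.24,0.4,0.5]
    - [-0.9,-0.24,0.4,0.5]
    - [-0.9,-0.24,0.4,0.5]
    - [-0.9,-0.24,0.4,0.5]
    - [-0.9,-0.24,0.4,0.5]
    - [-0.9,-0.24,0.4,0.5]
  claw: -0.45

```text
clock: 13.3
eef_pos: [0.4603, -0.2979, 0.4518]
orientation: [[0.992, 0.13, -0.0], [0.13, -0.992, 0.001], [-0.0, -0.001, -1.0]]
ft_force: [0.1, 0.7, 0.1]
opening: 0.0637
grasp_force: 0.0
```

```bash
python3 - <<'E'
from h import *
to([.457,-.351,.30],7.4); to([.457,-.351,.208],7.4)
for n in("scene","top"):
    rgb,d,m=shot(n);W=cloud(d,m)
    np.savez(n+"2.npz",rgb=rgb,d=d,W=W)
    xc=W[...,:2]@EX-C[0];yc=W[...,:2]@EY-C[1];z=W[...,2]
    k=(yc>.06)&(yc<.115)&(xc>-.04)&(xc<.085)&(z>.105)&(z<.2)
    print(n,k.sum())
    for lo in np.arange(-.04,.085,.01):
        q=k&(xc>=lo)&(xc<lo+.01)
        if q.sum()>2: print("  x",lo.round(3),q.sum(),"z",np.percentile(z[q],[5,50,95]).round(3),"y",np.percentile(yc[q],[5,50,95]).round(3))
    k=(abs(yc)<.14)&(xc>-.0)&(xc<.12)&(z>.15)&(z<.30)
    if k.sum()>50:
        p=np.polyfit(z[k],xc[k],1);print("lid",k.sum(),np.arctan2(1,-p[0]),np.polyval(p,.104))
    if n=="top": cv2.imwrite("pics/stay.png",cv2.resize(rgb[115:235,200:340],(700,600),interpolation=2)[:,:,::-1])
E
```

```text
move [-0.041  0.209  0.607] turn 0.0 dist 0.161 | pose [ 0.4603 -0.2979  0.4518] yaw 7.45 F [0.12 0.67 0.11] t 13.3 open 0.0637 q [-0.7   0.24  1.56  0.    1.34  0.74]
move [-0.041  0.21   0.975] turn 0.0 dist 0.25 | pose [ 0.4603 -0.2979  0.4518] yaw 7.45 F [0.12 0.67 0.11] t 13.3 open 0.0637 q [-0.7   0.24  1.56  0.    1.34  0.74]
scene 8
  x 0.02 6 z [0.14  0.142 0.143] y [0.076 0.091 0.105]
lid 2059 1.4287009705253257 0.10163796099350603
top 215
  x -0.01 4 z [0.106 0.108 0.111] y [0.105 0.107 0.109]
  x 0.0 11 z [0.109 0.115 0.12 ] y [0.104 0.107 0.111]
  x 0.01 13 z [0.119 0.126 0.135] y [0.099 0.106 0.11 ]
  x 0.02 61 z [0.135 0.14  0.144] y [0.07  0.089 0.109]
  x 0.03 21 z [0.137 0.143 0.152] y [0.074 0.097 0.106]
  x 0.04 10 z [0.15  0.153 0.16 ] y [0.095 0.098 0.101]
  x 0.05 14 z [0.157 0.162 0.169] y [0.096 0.099 0.102]
  x 0.06 15 z [0.169 0.176 0.181] y [0.094 0.098 0.103]
  x 0.07 40 z [0.171 0.181 0.196] y [0.064 0.094 0.112]
  x 0.08 26 z [0.136 0.15  0.166] y [0.066 0.081 0.111]
lid 928 1.4781602144837316 0.0819360524823596
```

View pics/stay.png

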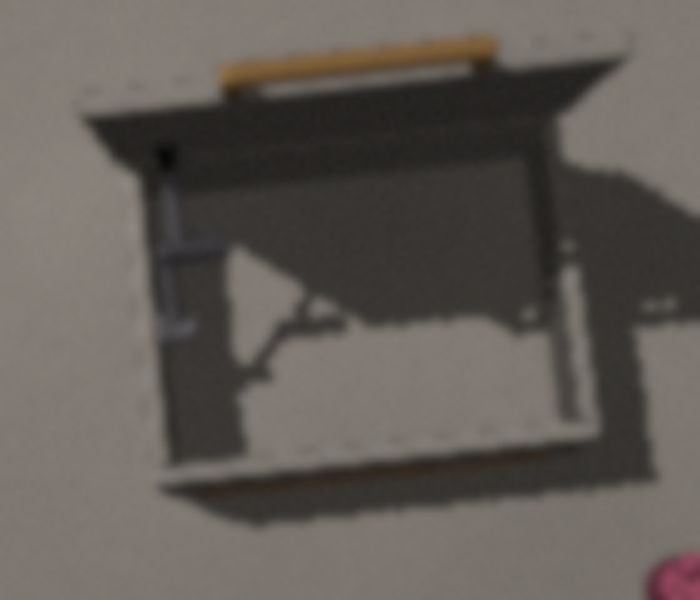

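The stay looks straight, but I can't tell whether it has gone over centre. I'll look with the wrist camera up close.

```bash
python3 -c "
from h import *
to([*ch(-.06,-.03),.31],7.4);print(ch(-.06,-.03))"
```

```text
move [ 0.542 -0.777  0.568] turn 0.001 dist 0.276 | pose [ 0.4599 -0.2977  0.4519] yaw 7.6 F [-0.22  0.77  0.06] t 13.4 open 0.0639 q [-0.7   0.24  1.56  0.    1.34  0.74]
[ 0.56845409 -0.08711115]
```

Emit:
drive_tool:
  moves:
    - [0.542,-0.777,0.3,0]
    - [0.542,-0.777,0.3,0]
    - [0.542,-0.777,0.3,0]
    - [0.542,-0.777,0.3,0]
    - [0.542,-0.777,0.3,0]
    - [0.542,-0.777,0.568,0]
    - [0.542,-0.777,0.568,0]
    - [0.542,-0.777,0.568,0]
    - [0.542,-0.777,0.568,0]
    - [0.542,-0.777,0.568,0]

```text
clock: 14.4
eef_pos: [0.5692, -0.0877, 0.3119]
orientation: [[0.992, 0.13, 0.003], [0.13, -0.992, -0.001], [0.003, 0.001, -1.0]]
ft_force: [0.1, 0.6, 0.0]
opening: 0.0636
grasp_force: 0.0
```

```bash
python3 - <<'E'
from h import *
to([*ch(-.06,-.03),.31],7.4)
rgb,d,m=shot("wrist");np.savez("w2.npz",rgb=rgb,d=d,K=m["K"],T=m["camera_from_world"])
cv2.imwrite("pics/w2.png",rgb[:,:,::-1])
E
```

```text
move [-0.003 -0.003  0.008] turn 0.0 dist 0.002 | pose [ 0.5692 -0.0877  0.3119] yaw 7.45 F [0.13 0.57 0.03] t 14.4 open 0.0636 q [-0.27  0.42  1.67  0.    1.05  1.17]
```

View pics/w2.png

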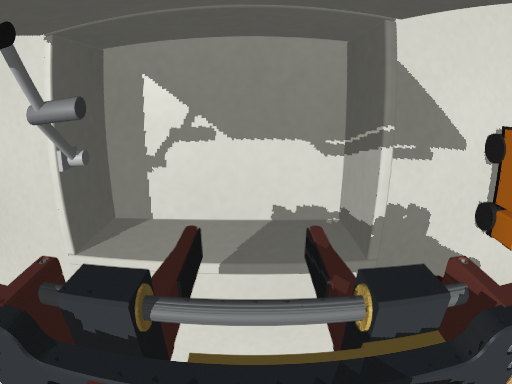

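The stay runs on the left of the picture: upper end (8,40), roller (55,110), lower pivot (75,157). I'll measure the bend between the two links from the depth.

```bash
cat >> h.py <<'E'
def wcloud(d,K,T):
    v,u=np.mgrid[:d.shape[0],:d.shape[1]];a=(u-K[0,2])/K[0,0];b=(v-K[1,2])/K[1,1];r=np.hypot(a,b)+1e-9
    s=np.tan(r)/r; P=np.stack([a*s*d,b*s*d,d],-1);Ti=np.linalg.inv(T);W=P@Ti[:3,:3].T+Ti[:3,3];W[d==0]=np.nan
    return np.stack([W[...,:2]@EX-C[0],W[...,:2]@EY-C[1],W[...,2]],-1) # chest frame
def stay(d,K,T):
    Q=wcloud(d,K,T);x,y,z=np.moveaxis(Q,-1,0)
    k=(y>.055)&(y<.119)&(z>.1)&(x>-.03)&(x<.075)&(z<.19)
    for nm,q in(("roller",k&(y<.085)&(x>.0)&(x<.05)),("low",k&(y>.09)&(x>-.015)&(x<.018)&(z>.11)),("up",k&(y>.088)&(x>.034)&(x<.066))):
        P=Q[q]
        if len(P)<8: print(nm,len(P));continue
        c=P.mean(0);v=np.linalg.svd(P-c)[2][0]
        print(nm,len(P),c.round(4),"rng",np.percentile(P,2,axis=0).round(3),np.percentile(P,98,axis=0).round(3),"slope deg",np.rad2deg(np.arctan(v[2]/v[0])).round(1),v.round(2))
E
python3 - <<'E'
from h import *
w=np.load("w2.npz");stay(w["d"],w["K"],w["T"])
E
```

```text
roller 653 [0.027  0.0753 0.1382] rng [0.021 0.07  0.13 ] [0.034 0.084 0.142] slope deg 85.5 [-0.03 -0.91 -0.42]
low 254 [0.0113 0.1061 0.1189] rng [0.003 0.104 0.11 ] [0.018 0.11  0.128] slope deg 52.0 [-0.62 -0.01 -0.79]
up 898 [0.051  0.0979 0.1577] rng [0.035 0.095 0.141] [0.065 0.102 0.174] slope deg 42.7 [-0.73  0.   -0.68]
```

The lower link slopes 52° and the upper 42.7°, so the elbow is bent about 0.16 rad over centre: locked. The roller centre is at about chest (0.027, 0.088, 0.135). On to the tower.

```bash
python3 -c "
from h import *
to([.457,-.351,.33],7.4)"
```

```text
move [-0.581  0.986 -0.072] turn 0.0 dist 0.287 | pose [ 0.5691 -0.0878  0.312 ] yaw 7.44 F [0.06 0.27 0.59] t 14.45 open 0.0636 q [-0.27  0.42  1.67  0.    1.05  1.17]
```

Emit:
drive_tool:
  moves:
    - [0,0,-0.2,0]
    - [-0.58,0.986,-0.2,0]
    - [-0.58,0.986,-0.2,0]
    - [-0.58,0.986,-0.2,0]
    - [-0.58,0.986,-0.2,0]
    - [-0.58,0.986,-0.2,0]
    - [-0.58,0.986,-0.2,0]
    - [-0.581,0.986,-0.072,0]
    - [-0.581,0.986,-0.072,0]
    - [-0.581,0.986,-0.072,0]

```text
clock: 15.45
eef_pos: [0.456, -0.3503, 0.3291]
orientation: [[0.992, 0.129, -0.0], [0.129, -0.992, 0.001], [-0.0, -0.001, -1.0]]
ft_force: [0.6, -0.4, -0.1]
opening: 0.0637
grasp_force: 0.0
```

```bash
python3 - <<'E'
from h import *
to([.457,-.351,.208],7.4)
rgb,d,m=shot("wrist");Q=wcloud(d,m["K"],m["camera_from_world"])
hsv=cv2.cvtColor(rgb,cv2.COLOR_RGB2HSV)
W=Q[...,:1]*0+np.concatenate([(Q[...,:1]+C[0])*EX+(Q[...,1:2]+C[1])*EY,Q[...,2:]],-1)
k=(np.hypot(W[...,0]-.457,W[...,1]+.351)<.04)&(W[...,2]>.05)&(W[...,2]<.085)
P=W[k];print(len(P),P.mean(0),np.percentile(P,2,axis=0),np.percentile(P,98,axis=0),cv2.minEnclosingCircle(P[:,:2].astype(np.float32)),np.median(hsv[k],0))
E
```

```text
move [0.004 0.004 0.484] turn 0.0 dist 0.121 | pose [ 0.456  -0.3503  0.3291] yaw 7.42 F [ 0.61 -0.36 -0.1 ] t 15.45 open 0.0637 q [-0.78  0.4   1.65  0.    1.09  0.67]
1991 [ 0.45787347 -0.35144015  0.06147948] [ 0.43834982 -0.37132426  0.0535541 ] [ 0.47736137 -0.33245683  0.07018495] ((0.45651891827583313, -0.35164421796798706), 0.022827232256531715) [178. 196.  79.]
```

Emit:
drive_tool:
  moves:
    - [0.005,0.005,0.15,0]
    - [0.005,0.005,0.3,0]
    - [0.005,0.005,0.42,0]
    - [0.005,0.005,0.496,0]
    - [0.005,0.005,0.496,0]
    - [0.005,0.005,0.496,0]

```text
clock: 16.1
eef_pos: [0.4586, -0.3514, 0.2056]
orientation: [[0.991, 0.131, 0.001], [0.131, -0.991, -0.001], [0.001, 0.001, -1.0]]
ft_force: [-0.7, -0.4, 0.4]
opening: 0.0637
grasp_force: 0.0
```

Emit:
drive_tool:
  moves:
    - [0,0,0,0]
    - [0,0,0,0]
    - [0,0,0,0]
    - [0,0,0,0]
    - [0,0,0,0]
  claw: 1
  force: 12

```text
clock: 16.6
eef_pos: [0.4581, -0.3518, 0.2056]
orientation: [[0.992, 0.13, 0.002], [0.13, -0.992, -0.001], [0.001, 0.001, -1.0]]
ft_force: [-0.5, 1.3, 6.9]
opening: 0.0438
grasp_force: 12.0
```

Emit:
drive_tool:
  moves:
    - [0,0,-0.1,0]
    - [0,0,-0.2,0]
    - [0,0,-0.35,0]
    - [0,0,-0.5,0]
    - [0,0,-0.65,0]
    - [0,0,-0.65,0]
    - [0,0,-0.65,0]

```text
clock: 17.3
eef_pos: [0.4576, -0.3516, 0.3678]
orientation: [[0.992, 0.13, 0.001], [0.13, -0.992, -0.001], [0.001, 0.002, -1.0]]
ft_force: [-0.1, 0.8, -1.6]
opening: 0.0441
grasp_force: 12.0
```

```bash
python3 -c "
from h import *
to([*ch(-.05,-.03),.37],7.4)"
```

```text
move [ 0.617 -0.992 -0.01 ] turn 0.0 dist 0.292 | pose [ 0.4576 -0.3516  0.3678] yaw 7.45 F [-0.09  0.8  -1.58] t 17.3 open 0.0441 q [-0.77  0.36  1.61  0.    1.17  0.67]
```

Emit:
drive_tool:
  moves:
    - [0.07,-0.11,0,0]
    - [0.14,-0.22,0,0]
    - [0.2,-0.33,0,0]
    - [0.27,-0.44,0,0]
    - [0.34,-0.55,0,0]
    - [0.41,-0.66,0,0]
    - [0.48,-0.77,0,0]
    - [0.55,-0.88,0,0]
    - [0.61,-0.96,0,0]
    - [0.617,-0.992,0,0]
    - [0.617,-0.992,0,0]
    - [0.617,-0.992,0,0]

```text
clock: 18.5
eef_pos: [0.5776, -0.0861, 0.3659]
orientation: [[0.992, 0.13, -0.002], [0.13, -0.992, 0.0], [-0.002, -0.0, -1.0]]
ft_force: [-0.3, 0.4, -1.7]
opening: 0.0435
grasp_force: 12.0
```

```bash
python3 -c "
from h import *
to([*ch(-.05,-.03),.2165],7.4)"
```

```text
move [ 0.004 -0.     0.597] turn 0.0 dist 0.149 | pose [ 0.5776 -0.0861  0.3659] yaw 7.45 F [-0.28  0.42 -1.69] t 18.5 open 0.0435 q [-0.27  0.37  1.59 -0.    1.18  1.17]
```

Emit:
drive_tool:
  moves:
    - [0,0,0.1,0]
    - [0,0,0.2,0]
    - [0,0,0.3,0]
    - [0,0,0.4,0]
    - [0,0,0.48,0]
    - [0,0,0.54,0]
    - [0,0,0.57,0]
    - [0,0,0.585,0]
    - [0,0,0.595,0]
    - [0,0,0.595,0]
    - [0,0,0.595,0]

```text
clock: 19.6
eef_pos: [0.5787, -0.0858, 0.2188]
orientation: [[0.992, 0.13, 0.001], [0.13, -0.992, -0.0], [0.001, 0.0, -1.0]]
ft_force: [0.1, -0.7, -0.7]
opening: 0.0442
grasp_force: 12.0
```

Emit:
drive_tool:
  moves:
    - [0,0,0.006,0]
    - [0,0,0.006,0]

```text
clock: 19.8
eef_pos: [0.5785, -0.0856, 0.2169]
orientation: [[0.992, 0.13, 0.001], [0.13, -0.992, -0.0], [0.0, 0.0, -1.0]]
ft_force: [0.3, 0.6, -1.0]
opening: 0.0438
grasp_force: 12.0
```

Emit:
drive_tool:
  moves:
    - [0,0,0.006,0]
    - [0,0,0.006,0]

```text
clock: 20.0
eef_pos: [0.5786, -0.0856, 0.2156]
orientation: [[0.992, 0.13, 0.001], [0.13, -0.992, -0.0], [0.001, 0.0, -1.0]]
ft_force: [-0.9, 0.8, 2.5]
opening: 0.0435
grasp_force: 12.0
```

Emit:
drive_tool:
  moves:
    - [0,0,0,0]
    - [0,0,0,0]
    - [0,0,0,0]
    - [0,0,0,0]
  claw: -0.45

```text
clock: 20.4
eef_pos: [0.5784, -0.0856, 0.2151]
orientation: [[0.992, 0.13, -0.0], [0.13, -0.992, 0.0], [-0.0, -0.0, -1.0]]
ft_force: [0.1, -0.8, -0.4]
opening: 0.0636
grasp_force: 0.0
```

Emit:
drive_tool:
  moves:
    - [0,0,-0.1,0]
    - [0,0,-0.2,0]
    - [0,0,-0.3,0]
    - [0,0,-0.4,0]
    - [0,0,-0.4,0]
    - [0,0,-0.4,0]

```text
clock: 21.0
eef_pos: [0.5784, -0.0856, 0.3153]
orientation: [[0.992, 0.13, 0.001], [0.13, -0.992, -0.0], [0.001, 0.0, -1.0]]
ft_force: [0.2, 0.1, -0.4]
opening: 0.0635
grasp_force: 0.0
```

```bash
python3 - <<'E'
from h import *
to([*ch(.013,.088),.35],7.4)
rgb,d,m=shot("wrist");np.savez("w3.npz",rgb=rgb,d=d,K=m["K"],T=m["camera_from_world"])
stay(d,m["K"],m["camera_from_world"])
Q=wcloud(d,m["K"],m["camera_from_world"])
k=(np.hypot(Q[...,0]+.05,Q[...,1]+.03)<.04)&(Q[...,2]>.065)&(Q[...,2]<.1)
P=Q[k];print(len(P),P.mean(0),np.percentile(P,2,axis=0),np.percentile(P,98,axis=0))
E
```

```text
move [ 0.252 -0.471 -0.139] turn 0.0 dist 0.138 | pose [ 0.5784 -0.0856  0.3153] yaw 7.45 F [ 0.21  0.12 -0.43] t 21.0 open 0.0635 q [-0.27  0.43  1.64  0.    1.07  1.18]
roller 629 [0.0272 0.0754 0.1382] rng [0.021 0.07  0.13 ] [0.034 0.084 0.142] slope deg 86.4 [-0.03 -0.91 -0.42]
low 239 [0.0113 0.106  0.1188] rng [0.003 0.104 0.11 ] [0.018 0.11  0.128] slope deg 51.4 [-0.62 -0.   -0.78]
up 875 [0.0513 0.098  0.158 ] rng [0.035 0.095 0.142] [0.066 0.102 0.175] slope deg 43.1 [-0.73 -0.01 -0.68]
1830 [-0.04986571 -0.02953404  0.07331942] [-0.06835368 -0.0487826   0.06505255] [-0.03197309 -0.01049222  0.08015958]
```

The tower stands on the floor at chest (-0.05,-0.03) and the stay is still locked. Next I close the fingers and turn the gripper half round, so the camera side faces away from the lid.

Emit:
drive_tool:
  moves:
    - [-0.05,0,-0.18,-0.5]
    - [-0.05,0,-0.18,-0.5]
    - [-0.05,0,-0.18,-0.5]
    - [-0.05,0,-0.18,-0.5]
    - [-0.05,0,-0.18,-0.5]
    - [-0.05,0,-0.18,-0.5]
    - [-0.05,0,-0.18,-0.5]
    - [-0.05,0,-0.18,-0.5]
    - [-0.05,0,-0.18,-0.5]
    - [-0.05,0,-0.18,-0.5]
    - [-0.05,0,-0.18,-0.5]
    - [-0.05,0,-0.18,-0.5]
  claw: 1
  force: 20

```text
clock: 22.25
eef_pos: [0.5655, -0.0871, 0.3584]
orientation: [[-0.13, 0.991, -0.003], [0.992, 0.13, 0.001], [0.001, -0.003, -1.0]]
ft_force: [-1.1, -0.3, -0.1]
opening: 0.0006
grasp_force: 0.0
```

Emit:
drive_tool:
  moves:
    - [0,0,0,-0.5]
    - [0,0,0,-0.5]
    - [0,0,0,-0.5]
    - [0,0,0,-0.5]
    - [0,0,0,-0.5]
    - [0,0,0,-0.5]
    - [0,0,0,-0.5]
    - [0,0,0,-0.5]
    - [0,0,0,-0.5]
    - [0,0,0,-0.5]
    - [0,0,0,-0.5]
    - [0,0,0,-0.5]

```text
clock: 23.45
eef_pos: [0.5657, -0.0872, 0.3591]
orientation: [[-0.992, -0.128, -0.002], [-0.128, 0.992, 0.001], [0.002, 0.001, -1.0]]
ft_force: [-0.5, 0.3, -0.6]
opening: 0.0005
grasp_force: 0.0
```

```bash
python3 -c "
from h import *
to([*ch(.0035,.082),.36],187.4);to([*ch(.0035,.082),.3295],187.4)"
```

```text
move [-0.265  0.447 -0.004] turn -0.0 dist 0.13 | pose [ 0.5657 -0.0872  0.3591] yaw -172.64 F [-0.54  0.32 -0.57] t 23.45 open 0.0005 q [-0.27  0.37  1.62  0.    1.15 -1.97]
move [-0.265  0.447  0.118] turn -0.0 dist 0.133 | pose [ 0.5657 -0.0872  0.3591] yaw -172.64 F [-0.54  0.32 -0.57] t 23.45 open 0.0005 q [-0.27  0.37  1.62  0.    1.15 -1.97]
```

Emit:
drive_tool:
  moves:
    - [-0.1,0.15,0,0]
    - [-0.2,0.3,0,0]
    - [-0.265,0.447,0,0]
    - [-0.265,0.447,0,0]
    - [-0.265,0.447,0.06,0]
    - [-0.265,0.447,0.1,0]
    - [-0.265,0.447,0.118,0]
    - [-0.265,0.447,0.118,0]
    - [-0.265,0.447,0.118,0]

```text
clock: 24.35
eef_pos: [0.6172, 0.0316, 0.3308]
orientation: [[-0.992, -0.128, -0.0], [-0.128, 0.992, 0.0], [0.0, 0.0, -1.0]]
ft_force: [0.2, 0.2, -0.3]
opening: 0.0008
grasp_force: 0.0
```

```bash
python3 -c "
from h import *
to([*ch(.0115,.082),.3215],187.4);to([*ch(.03,.082),.3035],187.4)"
```

```text
move [-0.031  0.002  0.037] turn -0.0 dist 0.012 | pose [0.6172 0.0316 0.3308] yaw -172.62 F [ 0.22  0.16 -0.33] t 24.35 open 0.0008 q [-0.06  0.46  1.55  0.    1.13 -1.76]
move [-0.105  0.002  0.109] turn -0.0 dist 0.038 | pose [0.6172 0.0316 0.3308] yaw -172.62 F [ 0.22  0.16 -0.33] t 24.35 open 0.0008 q [-0.06  0.46  1.55  0.    1.13 -1.76]
```

Emit:
drive_tool:
  moves:
    - [-0.016,0,0.018,0]
    - [-0.031,0,0.037,0]
    - [-0.045,0,0.051,0]
    - [-0.045,0,0.051,0]
    - [-0.045,0,0.051,0]

```text
clock: 24.85
eef_pos: [0.6285, 0.0336, 0.3178]
orientation: [[-0.992, -0.13, -0.0], [-0.13, 0.992, 0.0], [0.0, 0.0, -1.0]]
ft_force: [-1.3, -0.7, 1.7]
opening: 0.0007
grasp_force: 0.7
```

Emit:
drive_tool:
  moves:
    - [-0.01,0,0.01,0]
    - [-0.02,0,0.02,0]
    - [-0.02,0,0.02,0]

```text
clock: 25.15
eef_pos: [0.6335, 0.0343, 0.3127]
orientation: [[-0.992, -0.13, -0.0], [-0.13, 0.992, 0.0], [0.0, 0.0, -1.0]]
ft_force: [-1.1, -0.1, 2.3]
opening: 0.0004
grasp_force: 1.2
```

Emit:
drive_tool:
  moves:
    - [-0.01,0,0.01,0]
    - [-0.018,0,0.018,0]
    - [-0.018,0,0.018,0]

```text
clock: 25.45
eef_pos: [0.6368, 0.035, 0.3088]
orientation: [[-0.992, -0.13, -0.002], [-0.13, 0.992, -0.0], [0.002, 0.0, -1.0]]
ft_force: [-2.7, -2.8, 14.4]
opening: 0.0002
grasp_force: 6.3
```

```bash
python3 - <<'E'
from h import *
to([*ch(.03,.082),.3035],187.4)
rgb,d,m=shot("wrist");np.savez("w4.npz",rgb=rgb,d=d,K=m["K"],T=m["camera_from_world"])
stay(d,m["K"],m["camera_from_world"])
rs,ds,ms=shot("scene");W=cloud(ds,ms)
xc=W[...,:2]@EX-C[0];yc=W[...,:2]@EY-C[1];z=W[...,2]
k=(abs(yc)<.14)&(xc>-.0)&(xc<.14)&(z>.15)&(z<.30)
p=np.polyfit(z[k],xc[k],1);print("lid(1.429 when locked)",np.arctan2(1,-p[0]),np.polyval(p,.104),k.sum())
b=cv2.resize(rs[60:260,150:380],(443,384))
cv2.imwrite("pics/push.png",np.hstack([cv2.resize(rgb,(357,268)),cv2.resize(b,(310,268))])[:,:,::-1])
cv2.imwrite("pics/push.png",rgb[:,:,::-1])
E
```

```text
move [-0.026 -0.001  0.021] turn 0.0 dist 0.008 | pose [0.6368 0.035  0.3088] yaw -172.53 F [-2.72 -2.79 14.4 ] t 25.45 open 0.0002 q [-0.05  0.51  1.53 -0.    1.11 -1.75]
roller 1341 [0.0132 0.0794 0.1599] rng [0.011 0.072 0.129] [0.023 0.085 0.183] slope deg 86.8 [0.06 0.02 1.  ]
low 317 [0.0129 0.0953 0.1494] rng [0.011 0.09  0.11 ] [0.018 0.11  0.176] slope deg -86.6 [-0.06 -0.24  0.97]
up 224 [0.0373 0.1047 0.1283] rng [0.034 0.098 0.123] [0.041 0.111 0.131] slope deg -86.5 [-0.01 -0.97  0.23]
lid(1.429 when locked) 1.2924308098036645 0.10846939019030703 2595
```

View pics/push.png

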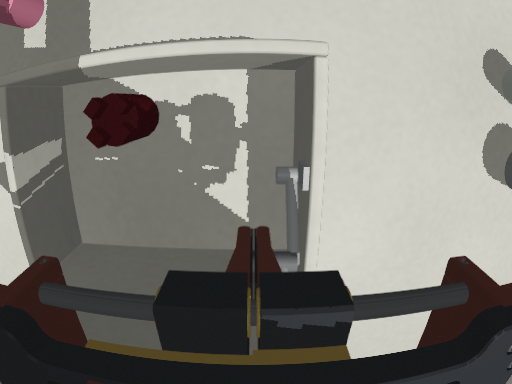

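The lid has dropped from 1.43 to 1.29 rad, so the elbow has travelled about 25 mm. The extra force is the gripper body meeting the lid. I'll back off and check.

Emit:
drive_tool:
  moves:
    - [0.02,0,-0.01,0]
    - [0.05,0,-0.03,0]
    - [0.1,0,-0.08,0]
    - [0.18,0,-0.16,0]
    - [0.3,0,-0.3,0]
    - [0.42,0,-0.45,0]
    - [0.5,0,-0.6,0]
    - [0.5,0,-0.6,0]

```text
clock: 26.35
eef_pos: [0.5124, 0.0184, 0.4641]
orientation: [[-0.992, -0.129, 0.008], [-0.129, 0.992, -0.001], [-0.008, -0.002, -1.0]]
ft_force: [0.2, -0.2, 0.5]
opening: 0.0005
grasp_force: 0.0
```

```bash
python3 - <<'E'
from h import *
s=env.read_state();to([*ch(-.14,0),.5],97.4,s)
for n in("scene","top"):
    rgb,d,m=shot(n);W=cloud(d,m)
    xc=W[...,:2]@EX-C[0];yc=W[...,:2]@EY-C[1];z=W[...,2]
    k=(abs(yc)<.14)&(xc>-.0)&(xc<.14)&(z>.15)&(z<.30)
    if n=="scene": p=np.polyfit(z[k],xc[k],1);print("lid",np.arctan2(1,-p[0]),np.polyval(p,.104),k.sum())
    k=(yc>.065)&(yc<.085)&(xc>-.02)&(xc<.075)&(z>.08)&(z<.15)
    P=np.stack([xc,yc,z],-1)[k]
    if len(P):print(n,"roller",len(P),np.median(P,0),np.percentile(P,90,axis=0))
    hsv=cv2.cvtColor(rgb,cv2.COLOR_RGB2HSV)
    k=(hsv[...,0]>8)&(hsv[...,0]<25)&(hsv[...,1]>90)&(z>.28)&(z<.38)&(abs(yc)<.09)&(xc>-.05)&(xc<.12)
    P=np.stack([xc,yc,z],-1)[k]
    if len(P):print(n,"bar",len(P),np.median(P,0),np.percentile(P,5,axis=0),np.percentile(P,95,axis=0))
E
```

```text
move [ 0.151 -0.328 -0.144] turn 0.5 dist 0.097 | pose [0.5124 0.0184 0.4641] yaw -172.57 F [ 0.18 -0.2   0.55] t 26.35 open 0.0005 q [-0.1   0.18  1.61 -0.    1.34 -1.8 ]
lid 1.4295127677142376 0.10153252396284768 2059
scene roller 2 [0.02253655 0.07671603 0.14261497] [0.023044   0.07812291 0.1430902 ]
scene bar 263 [ 0.06481574 -0.01193559  0.34256107] [ 0.05967029 -0.0628885   0.31292786] [0.06858993 0.05894649 0.34541896]
top bar 238 [0.06151582 0.00042891 0.34182745] [ 0.05734578 -0.05774302  0.33830108] [0.06684001 0.05808268 0.34417787]
```

The earlier 1.29 rad reading was contaminated by the gripper itself. The lid is still at 1.43 rad and the stay sprang back, because the gripper body met the leaning lid before the elbow had gone far enough. I'll push the lower link nearer its foot instead: less travel is needed there and the body stays clear of the lid.

```bash
python3 - <<'E'
from h import *
to([*ch(.003,.100),.37],187.4);to([*ch(.003,.100),.31],187.4)
E
```

```text
move [-0.415  0.073  0.361] turn 0.0 dist 0.139 | pose [0.5134 0.0185 0.4598] yaw -172.57 F [ 0.24 -0.44 -1.15] t 26.45 open 0.0003 q [-0.1   0.18  1.62  0.    1.34 -1.8 ]
move [-0.414  0.073  0.601] turn 0.0 dist 0.183 | pose [0.5134 0.0185 0.4598] yaw -172.57 F [ 0.24 -0.44 -1.15] t 26.45 open 0.0003 q [-0.1   0.18  1.62  0.    1.34 -1.8 ]
```

Emit:
drive_tool:
  moves:
    - [-0.15,0.03,0.12,0]
    - [-0.3,0.06,0.24,0]
    - [-0.414,0.073,0.361,0]
    - [-0.414,0.073,0.45,0]
    - [-0.414,0.073,0.55,0]
    - [-0.414,0.073,0.6,0]
    - [-0.414,0.073,0.6,0]
    - [-0.414,0.073,0.6,0]

```text
clock: 27.25
eef_pos: [0.6142, 0.0501, 0.3083]
orientation: [[-0.992, -0.13, -0.0], [-0.13, 0.992, 0.0], [0.0, 0.0, -1.0]]
ft_force: [0.1, 0.2, 1.3]
opening: 0.0006
grasp_force: 0.0
```

```bash
python3 - <<'E'
from h import *
to([*ch(.003,.100),.303],187.4);to([*ch(.003,.100),.2865],187.4)
E
```

```text
move [ 0.    -0.001  0.021] turn 0.0 dist 0.005 | pose [0.6142 0.0501 0.3083] yaw -172.56 F [0.12 0.23 1.34] t 27.25 open 0.0006 q [-0.03  0.48  1.58  0.    1.09 -1.73]
move [ 0.    -0.001  0.087] turn 0.0 dist 0.022 | pose [0.6142 0.0501 0.3083] yaw -172.56 F [0.12 0.23 1.34] t 27.25 open 0.0006 q [-0.03  0.48  1.58  0.    1.09 -1.73]
```

Emit:
drive_tool:
  moves:
    - [0,0,0.012,0]
    - [0,0,0.022,0]
    - [0,0,0.032,0]
    - [0,0,0.032,0]
    - [0,0,0.032,0]

```text
clock: 27.75
eef_pos: [0.6143, 0.05, 0.3009]
orientation: [[-0.992, -0.13, 0.001], [-0.13, 0.992, -0.0], [-0.001, -0.0, -1.0]]
ft_force: [0.5, -1.9, 4.0]
opening: 0.0006
grasp_force: 1.9
```

Emit:
drive_tool:
  moves:
    - [0,0,0.01,0]
    - [0,0,0.02,0]
    - [0,0,0.02,0]
    - [0,0,0.02,0]

```text
clock: 28.15
eef_pos: [0.6141, 0.0501, 0.2953]
orientation: [[-0.992, -0.13, -0.0], [-0.13, 0.992, -0.0], [0.0, -0.0, -1.0]]
ft_force: [-0.3, -1.5, 4.0]
opening: 0.0003
grasp_force: 2.1
```

Emit:
drive_tool:
  moves:
    - [0,0,0.01,0]
    - [0,0,0.016,0]
    - [0,0,0.016,0]
    - [0,0,0.016,0]

```text
clock: 28.55
eef_pos: [0.6148, 0.0501, 0.292]
orientation: [[-0.992, -0.13, 0.002], [-0.13, 0.992, 0.0], [-0.002, -0.0, -1.0]]
ft_force: [1.1, -2.3, 8.5]
opening: 0.0005
grasp_force: 3.0
```

Emit:
drive_tool:
  moves:
    - [0.003,0,0.006,0]
    - [0.006,0,0.012,0]
    - [0.006,0,0.012,0]

```text
clock: 28.85
eef_pos: [0.6134, 0.0497, 0.2892]
orientation: [[-0.992, -0.13, 0.003], [-0.13, 0.992, -0.0], [-0.002, -0.001, -1.0]]
ft_force: [-0.3, -3.1, 7.0]
opening: 0.0006
grasp_force: 3.5
```

```bash
cat >> h.py <<'E'
def lid():
    rgb,d,m=shot("scene");W=cloud(d,m)
    xc=W[...,:2]@EX-C[0];yc=W[...,:2]@EY-C[1];z=W[...,2]
    # outer face only: farthest points
    k=(abs(yc)<.12)&(xc>.05)&(xc<.16)&(z>.15)&(z<.30)
    p=np.polyfit(z[k],xc[k],1)
    for _ in range(5):
        r=xc-np.polyval(p,z);kk=k&(abs(r)<.005);p=np.polyfit(z[kk],xc[kk],1)
    print("lid",np.arctan2(1,-p[0]).round(3),np.polyval(p,.104).round(4),kk.sum())
E
python3 - <<'E'
from h import *
to([*ch(.0,.100),.284],187.4)
lid()
rgb,d,m=shot("wrist");np.savez("w5.npz",rgb=rgb,d=d,K=m["K"],T=m["camera_from_world"])
E
```

```text
move [0.009 0.    0.021] turn 0.0 dist 0.006 | pose [0.6134 0.0497 0.2892] yaw -172.55 F [-0.31 -3.08  6.99] t 28.85 open 0.0006 q [-0.03  0.5   1.6  -0.    1.04 -1.73]
lid 1.369 0.1021 2092
```

The lid has really come down to 1.37 rad as the stay bends. A little further.

Emit:
drive_tool:
  moves:
    - [0.003,0,0.006,0]
    - [0.006,0,0.012,0]
    - [0.006,0,0.012,0]

```text
clock: 29.25
eef_pos: [0.6127, 0.0494, 0.2868]
orientation: [[-0.992, -0.13, 0.005], [-0.13, 0.992, -0.001], [-0.005, -0.001, -1.0]]
ft_force: [1.6, -4.3, 8.8]
opening: 0.0006
grasp_force: 4.2
```

Emit:
drive_tool:
  moves:
    - [0.003,0,0.005,0]
    - [0.006,0,0.01,0]
    - [0.006,0,0.01,0]

```text
clock: 29.55
eef_pos: [0.6118, 0.049, 0.2848]
orientation: [[-0.992, -0.13, 0.007], [-0.13, 0.992, -0.001], [-0.007, -0.002, -1.0]]
ft_force: [2.5, -3.0, 11.0]
opening: 0.0001
grasp_force: 4.8
```

```bash
python3 - <<'E'
from h import *
to([*ch(.0,.100),.284],187.4)
lid()
E
```

```text
move [0.002 0.002 0.003] turn 0.0 dist 0.001 | pose [0.6118 0.049  0.2848] yaw -172.55 F [ 2.45 -3.02 11.  ] t 29.55 open 0.0001 q [-0.03  0.5   1.61 -0.    1.03 -1.73]
lid 1.296 0.1022 2301
```

Emit:
drive_tool:
  moves:
    - [0.02,0,-0.005,0]
    - [0.06,0,-0.03,0]
    - [0.12,0,-0.08,0]
    - [0.2,0,-0.2,0]
    - [0.3,0,-0.35,0]
    - [0.4,0,-0.5,0]
    - [0.4,0,-0.65,0]
    - [0.4,0,-0.65,0]

```text
clock: 30.4
eef_pos: [0.5102, 0.0368, 0.4501]
orientation: [[-0.992, -0.13, 0.008], [-0.13, 0.992, 0.0], [-0.007, -0.001, -1.0]]
ft_force: [0.5, -0.4, -0.0]
opening: 0.0007
grasp_force: 0.0
```

```bash
python3 - <<'E'
from h import *
lid()
to([*ch(-.1,.0),.5],97.4)
E
```

```text
lid 1.297 0.1022 2308
move [-0.009 -0.402 -0.21 ] turn 0.5 dist 0.113 | pose [0.51   0.0368 0.4476] yaw -172.54 F [ 0.7   0.03 -0.09] t 30.45 open 0.0003 q [-0.06  0.19  1.64  0.    1.31 -1.76]
```

The lid stays at 1.30 rad with the hand off, so the stay is broken. Now back to the bar.

Emit:
drive_tool:
  moves:
    - [0,-0.2,-0.3,0.5]
    - [0,-0.402,-0.45,0.5]
    - [0,-0.402,-0.45,0.5]
    - [0,-0.402,-0.45,0.5]
    - [0,-0.402,-0.45,0.5]
    - [0,-0.402,-0.45,0.5]
    - [0,-0.402,-0.45,0.5]
    - [0,-0.402,-0.45,0.5]
    - [0,-0.402,-0.45,0.5]
    - [0,-0.402,-0.45,0.5]
    - [0,-0.402,-0.45,0.5]
    - [0,-0.402,-0.45,0.5]
  claw: 0.2
  force: 10

```text
clock: 31.65
eef_pos: [0.5232, -0.0628, 0.5556]
orientation: [[-0.129, 0.992, -0.004], [0.992, 0.129, 0.001], [0.002, -0.004, -1.0]]
ft_force: [-0.3, 0.8, -0.9]
opening: 0.035
grasp_force: 0.0
```

```bash
python3 - <<'E'
from h import *
for n in("scene","top"):
    rgb,d,m=shot(n);W=cloud(d,m)
    xc=W[...,:2]@EX-C[0];yc=W[...,:2]@EY-C[1];z=W[...,2]
    hsv=cv2.cvtColor(rgb,cv2.COLOR_RGB2HSV)
    k=(hsv[...,0]>8)&(hsv[...,0]<25)&(hsv[...,1]>90)&(z>.27)&(z<.38)&(abs(yc)<.09)&(xc>-.05)&(xc<.12)
    P=np.stack([xc,yc,z],-1)[k]
    if len(P):print(n,"bar",len(P),np.median(P,0),np.percentile(P,5,axis=0),np.percentile(P,95,axis=0))
to([*ch(.0311,0),.56],97.4);to([*ch(.0311,0),.495],97.4)
E
```

```text
scene bar 269 [ 0.03458544 -0.01469453  0.33609522] [ 0.02896731 -0.0625282   0.31056881] [0.0413195  0.05806237 0.33913849]
move [-0.001  0.531 -0.016] turn 0.001 dist 0.133 | pose [ 0.5233 -0.0629  0.5563] yaw 97.58 F [-0.06  0.54 -0.58] t 31.75 open 0.0351 q [-0.25  0.15  1.43  0.    1.57 -0.38]
move [-0.001  0.532  0.244] turn 0.001 dist 0.146 | pose [ 0.5233 -0.0629  0.5563] yaw 97.58 F [-0.06  0.54 -0.58] t 31.75 open 0.0351 q [-0.25  0.15  1.43  0.    1.57 -0.38]
```

Emit:
drive_tool:
  moves:
    - [0,0.2,-0.02,0]
    - [0,0.38,-0.02,0]
    - [0,0.5,-0.02,0]
    - [0,0.543,-0.02,0]
    - [0,0.543,-0.02,0]
    - [0,0.543,0.08,0]
    - [0,0.543,0.16,0]
    - [0,0.543,0.22,0]
    - [0,0.543,0.244,0]
    - [0,0.543,0.244,0]
    - [0,0.543,0.244,0]

```text
clock: 32.85
eef_pos: [0.6577, -0.0456, 0.498]
orientation: [[-0.13, 0.992, 0.001], [0.992, 0.13, -0.0], [-0.0, 0.001, -1.0]]
ft_force: [0.5, 0.3, -0.3]
opening: 0.035
grasp_force: 0.0
```

Emit:
drive_tool:
  moves:
    - [0,0,0,0]
    - [0,0,0,0]
    - [0,0,0,0]
    - [0,0,0,0]
  claw: 1
  force: 10

```text
clock: 33.25
eef_pos: [0.6581, -0.0454, 0.4974]
orientation: [[-0.13, 0.992, 0.0], [0.992, 0.13, -0.0], [-0.0, 0.0, -1.0]]
ft_force: [-1.2, -0.1, 1.8]
opening: 0.0116
grasp_force: 10.0
```

```bash
python3 - <<'E'
from h import *
s=env.read_state();to([*ch(-.14,0),.269],97.4,s)
ex=s["eef_pos"][:2]@EX
a0=np.arccos((.7065-ex)/.235);print(ex,a0)
for a in np.r_[a0,np.arange(1.25,-.01,-.05)]: print(a.round(2),(.94*(np.cos(a0)-np.cos(a))).round(3),(.94*(np.sin(a0)-np.sin(a))).round(3))
E
```

```text
move [ 0.002 -0.697  0.913] turn 0.0 dist 0.287 | pose [ 0.6581 -0.0454  0.4974] yaw 97.46 F [-1.18 -0.1   1.75] t 33.25 open 0.0116 q [-0.17  0.38  1.24 -0.    1.51 -0.3 ]
0.6467468780094938 1.3137049498589761
1.31 0.0 0.0
1.25 -0.057 0.017
1.2 -0.102 0.033
1.15 -0.145 0.051
1.1 -0.187 0.071
1.05 -0.229 0.094
1.0 -0.269 0.118
0.95 -0.308 0.144
0.9 -0.345 0.173
0.85 -0.381 0.203
0.8 -0.416 0.235
0.75 -0.449 0.268
0.7 -0.48 0.304
0.65 -0.509 0.34
0.6 -0.537 0.378
0.55 -0.562 0.418
0.5 -0.586 0.458
0.45 -0.607 0.5
0.4 -0.627 0.543
0.35 -0.644 0.587
0.3 -0.659 0.631
0.25 -0.672 0.677
0.2 -0.682 0.722
0.15 -0.69 0.769
0.1 -0.696 0.815
0.05 -0.7 0.862
-0.0 -0.701 0.909
```

Emit:
drive_tool:
  moves:
    - [0,-0.028,0.008,0]
    - [0,-0.057,0.017,0]
    - [0,-0.057,0.017,0]

```text
clock: 33.55
eef_pos: [0.6428, -0.0475, 0.4925]
orientation: [[-0.129, 0.992, -0.001], [0.992, 0.129, -0.0], [0.0, -0.001, -1.0]]
ft_force: [-1.2, -0.4, 2.6]
opening: 0.0117
grasp_force: 10.0
```

Emit:
drive_tool:
  moves:
    - [0,-0.045,0.016,0]
    - [0,-0.088,0.034,0]
    - [0,-0.13,0.054,0]
    - [0,-0.172,0.077,0]
    - [0,-0.212,0.101,0]
    - [0,-0.251,0.127,0]
    - [0,-0.288,0.156,0]
    - [0,-0.324,0.186,0]
    - [0,-0.324,0.186,0]
    - [0,-0.324,0.186,0]

```text
clock: 34.55
eef_pos: [0.5631, -0.0577, 0.4455]
orientation: [[-0.129, 0.992, -0.002], [0.992, 0.129, 0.001], [0.001, -0.002, -1.0]]
ft_force: [-2.0, 1.5, -1.4]
opening: 0.0116
grasp_force: 10.0
```

Emit:
drive_tool:
  moves:
    - [0,-0.035,0.032,0]
    - [0,-0.068,0.065,0]
    - [0,-0.099,0.101,0]
    - [0,-0.128,0.137,0]
    - [0,-0.156,0.175,0]
    - [0,-0.181,0.215,0]
    - [0,-0.205,0.255,0]
    - [0,-0.226,0.297,0]
    - [0,-0.246,0.34,0]
    - [0,-0.263,0.384,0]
    - [0,-0.278,0.428,0]
    - [0,-0.278,0.428,0]

```text
clock: 35.75
eef_pos: [0.4943, -0.067, 0.3375]
orientation: [[-0.13, 0.992, -0.002], [0.992, 0.13, 0.0], [0.0, -0.001, -1.0]]
ft_force: [-0.6, 0.0, -2.9]
opening: 0.0116
grasp_force: 10.0
```

```bash
python3 -c "
from h import *
to([EX[0]*.4714-EY[0]*.1293,EX[1]*.4714-EY[1]*.1293,.2685],97.4)"
```

```text
move [ 0.003 -0.04   0.276] turn 0.0 dist 0.07 | pose [ 0.4943 -0.067   0.3375] yaw 97.44 F [-0.61  0.01 -2.86] t 35.75 open 0.0116 q [-0.27  0.29  1.81 -0.    1.05 -0.4 ]
```

Emit:
drive_tool:
  moves:
    - [0,-0.013,0.046,0]
    - [0,-0.023,0.091,0]
    - [0,-0.031,0.138,0]
    - [0,-0.036,0.17,0]
    - [0,-0.039,0.2,0]
    - [0,-0.04,0.225,0]
    - [0,-0.04,0.245,0]
    - [0,-0.041,0.26,0]
    - [0,-0.041,0.27,0]
    - [0,-0.041,0.276,0]
    - [0,-0.041,0.276,0]
    - [0,-0.041,0.276,0]

```text
clock: 36.95
eef_pos: [0.484, -0.0682, 0.2698]
orientation: [[-0.13, 0.992, -0.002], [0.992, 0.13, 0.0], [0.0, -0.002, -1.0]]
ft_force: [-5.5, -1.9, -3.0]
opening: 0.0118
grasp_force: 10.0
```

Emit:
drive_tool:
  moves:
    - [0,0,0.006,0]
    - [0,0,0.012,0]
    - [0,0,0.012,0]

```text
clock: 37.25
eef_pos: [0.484, -0.0682, 0.2677]
orientation: [[-0.13, 0.992, -0.002], [0.992, 0.13, -0.0], [0.0, -0.002, -1.0]]
ft_force: [-6.7, -2.1, 7.0]
opening: 0.0115
grasp_force: 10.0
```

The lid is pressed shut. Releasing and rising straight up.

Emit:
drive_tool:
  moves:
    - [0,0,0,0]
    - [0,0,0,0]
    - [0,0,0,0]
    - [0,0,0,0]
  claw: 0.3

```text
clock: 37.65
eef_pos: [0.4852, -0.0682, 0.2674]
orientation: [[-0.13, 0.992, 0.001], [0.992, 0.13, -0.0], [-0.0, 0.001, -1.0]]
ft_force: [1.1, -1.0, 0.2]
opening: 0.0304
grasp_force: 0.0
```

Emit:
drive_tool:
  moves:
    - [0,0,-0.08,0]
    - [0,0,-0.2,0]
    - [0,0,-0.35,0]
    - [0,-0.1,-0.5,0]
    - [0,-0.1,-0.6,0]
    - [0,-0.1,-0.6,0]
    - [0,-0.1,-0.6,0]
    - [0,-0.1,-0.6,0]

```text
clock: 38.45
eef_pos: [0.4596, -0.0713, 0.4159]
orientation: [[-0.13, 0.992, -0.002], [0.992, 0.13, 0.001], [0.001, -0.002, -1.0]]
ft_force: [-0.5, 0.8, -0.8]
opening: 0.0309
grasp_force: 0.0
```

```bash
python3 - <<'E'
from h import *
to([.45,-.07,.42])
rgb,d,m=shot("scene");W=cloud(d,m)
xc=W[...,:2]@EX-C[0];yc=W[...,:2]@EY-C[1];z=W[...,2]
k=(abs(yc)<.12)&(xc>-.09)&(xc<.09)&(z>.09)&(z<.2)
p=np.polyfit(xc[k],z[k],1);print("lid slope",p,k.sum())
a=np.load("scene.npz");W=cloud(a["d"],dict(K=a["K"],camera_from_world=a["T"]));xc=W[...,:2]@EX-C[0];yc=W[...,:2]@EY-C[1];z=W[...,2]
k=(abs(yc)<.12)&(xc>-.09)&(xc<.09)&(z>.09)&(z<.2);print("at start",np.polyfit(xc[k],z[k],1))
cv2.imwrite("pics/end.png",rgb[:,:,::-1])
E
```

```text
move [ 0.01  -0.037 -0.016] turn 0 dist 0.011 | pose [ 0.4596 -0.0713  0.4159] yaw 97.45 F [-0.49  0.8  -0.77] t 38.45 open 0.0309 q [-0.3   0.15  1.77  0.    1.22 -0.43]
lid slope [-0.00035976  0.11313457] 4976
at start [0.0010859  0.11316993]
```

View pics/end.png

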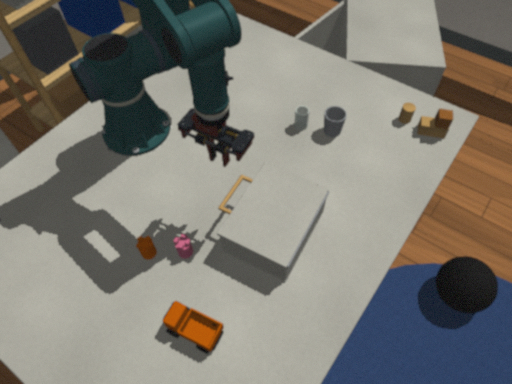

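The picture shows the lid shut (slope the same as at the start), the tower gone from (160,272), and the cup, tube and truck in place. Handing in.

```bash
python3 -c "
from rig import env
print(env.close_job())"
```

```text
the job is handed in; nothing more can be done
None
```

I handed the job in at about 38 s on the robot's clock: the dark red notched tower was stood on the chest floor, the stay was broken (on the second push, against its lower link) and the lid lowered shut without a slam. The last picture shows the lid shut and the cup, tube and truck in place; no verdict came back.

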